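# Load the terminal tray with the ratchet feeder

### The arm

A 6-joint arm with a two-finger parallel gripper is mounted at the origin on a cart in front of the work surface, level with it; the furniture and walls round the work are solid. World frame = base frame: x ahead of the robot, y to its left, z up, the work surface at z = 0. Lengths are in m, angles in rad, forces in N, time in s.
With the tool pointing down it reaches from about 0.275 to 0.85 m from the base axis. Payload 19 kg.
Tool frame: the origin (TCP) lies at the very end of the fingers, on their centre line; the grasp point (between the pads) lies 19 mm behind it (r.grip_point_offset is the distance from the TCP to the grasp point, in m); x points along the fingers, z is the direction in which the jaws open and shut, and the axes are right-handed (so a half turn about x gives the same grasp; the last joint's range is limited). The gripper opens to 85 mm and grips with 20 to 120 N. Pads are 22 mm wide; open, the fingers measure 114 mm over their backs; the gripper's body (76 mm by 85 mm) begins 54 mm behind the grasp point. The pads swing forward as they close: fully open they stand 13 mm farther back than shut.
Start: joints at [-1.312, 0.15, 1.437, -0, 1.554, -0.134], TCP at [0.22, -0.531, 0.231] pointing down, gripper open.
Joint ranges: [-2.8, 2.8], [-0.68, 2.1], [0.12, 2.68], [-1.39, 4.53], [0.16, 2.79], [-2.81, 2.81]. Speed limits (rad/s): [1.89, 1.89, 2.22, 3.01, 3.01, 3.01].

### API

Orientations are given as a unit quaternion [x, y, z, w].
In Python, from plant import r gives the robot as it stands. The module is installed in compiled form; this text tells all that it offers.
- The arm moves only by the tool jog_arm, never from a script. Its argument "plan" is a list of rows, each a list of 3 entries, a list of its own where there are three numbers: the shift along the tool's x, y, z in m, then the turn, a rotation vector about the tool's x, y, z in rad, then the opening, from 0 (shut) to 1 (fully open). In form: [[[tx, ty, tz], [wx, wy, wz], hand], ...]. A call has 1 to 12 rows; each row is the pose to reach, as a shift and turn from the pose commanded when the call began, along the tool's axes at that moment; what a row does not reach only later rows make up. A row lasts 1/10 s, in which the tool goes at most 50 mm and 8.59 degrees, less where a joint would pass 70% of its speed; a pose out of reach is approached as far as the arm can. A call with a gripper value outside its range is refused whole. The fingers move at their own pace and stop on an object; "grip_force" is the grip in N (left out, the last holds). Time passes only in rows, so rows that repeat a pose let the fingers close. It gives the time, the measured TCP pose, the force and the opening at its end, in the units of the state.
- r.read_state(): the state, without advancing time (a new reading comes with each control period).
- r.get_image(name): name is "scene" or "top" or "wrist"; returns a dict with "color" (400x640x3 uint8, blue, green, red), "K" (3x3 intrinsics, pixels), "R" (3x3) and "t" (3): a world point X has camera coordinates R X + t; the wrist camera has in their place "mount" (4x4, takes a point from camera to tool coordinates, whose origin is the TCP and whose axes are the tool frame's). Camera axes: x right, y down, z forward; pixel columns grow to the right and rows downward; lengths in m; the calibration is good to about 2 mm. A picture is of the moment at which its call begins: read the wrist's pose just before it. There is no depth.
- r.finish_job(): hands the job in, once; it reports no verdict.
The state is a dict: "clock": time; "q": joint angles; "dq": joint speeds; "tau": joint torques, N m; "position": TCP position; "ee_rot": TCP orientation; "contact_force": force on the tool from outside, world axes, zero at the start; "wrist_torque": the same for the moment, N m; "opening": finger opening in m.
Only numpy, scipy, OpenCV 4.12 (cv2) and the standard library are available. Lean on these libraries where they do the work, as an engineer would, in place of code of your own. Each camera call takes 0.05 s, during which the arm holds its last target.

### The job

The terminal tray lies the wrong way round for the tray loader on the bench: turn it end for end, set it down in the loader's open loading bed with its yellow nose towards the rails, and let it go. Then work the red-knobbed ratchet lever, one full stroke after another, until the pusher has driven the tray fully home under the rails; let the lever spring back at the end. Do not push the tray under the rails or the pusher by hand, and leave the other things on the bench where they are.

Things in the scene. Friction and masses are not known exactly. Their poses are not given: they have to be found in the camera images.
- tray: Loose blue tray of brass terminals, about 0.3 kg, 100 mm long (its x), 60 mm wide (y): open box 72 x 60 x 26 mm high (x = -50 to +22 mm), then a solid yellow nose 28 long, 30 wide, 22 mm high (x = +22 to +50). Origin: middle of the whole length, on the underside; +x to the nose, z up. It starts on the bench, nose pointing roughly opposite to loader +x (within about 0.8 rad).
- tray_handle (a point): Centre of the aluminium handle bar that stands crosswise over the tray, 58 mm above the tray's underside, at tray x = -12 mm, y = 0. The bar is 40 mm long (along y), 12 mm thick (along x), 16 mm deep, underside 50 mm and top 66 mm above the tray's underside, on a post at each end. Grip it across its 12 mm, fingers before and behind it (along the tray's x).
- tray_nose (a point): Middle of the front face of the tray's yellow nose, at x = +50 mm of the tray, 11 mm above its underside.
- loader: Grey and aluminium tray loader, 295 mm long (x = -85 to 210), fixed to the bench. Origin on the bench top, under the pusher's face when that is fully back; +x is the feed direction, to rails and end stop; -y is the lever side; z up. Deck at z = 10 mm. Loading bed, open above: x = 0 to 142 mm, 80 mm wide between curbs with tops at z = 24 mm; over x = 104 to 142 it narrows to 64 mm.
- bed_centre (a point): Where the tray's origin belongs when it is set down in the loading bed: 80 mm along loader x, y = 0, on the deck. The tray then has about 12 mm to the rails in front of its nose and 12 mm or more to the pusher behind it.
- rail_mouth (a point): Mouth of the rails, at loader x = 142 mm, y = 0, on the deck. The rails run to x = 205 mm, 64 mm apart, with lips overhanging 8 mm each side (48 mm open between them; lip underside z = 40, top z = 45 mm). From x = 164 mm two black cheeks leave a throat 36 mm wide that only the nose can enter; end stop at x = 190 mm. A tray the wrong way round jams 24 mm short.
- home_centre (a point): Where the tray's origin is when the tray is fully home: 138 mm along loader x, y = 0, on the deck (nose front 2 mm short of the end stop).
- pusher (a joint): Pusher's place along loader x, m: 0 = fully back (starts at 0 to 0.018), 0.088 = full travel, tray home. Steel plate 56 mm wide, z = 12 to 38 mm, on a ratchet rack: each full lever stroke moves it one 16 mm tooth (the first stroke 4 to 20 mm), 5 or 6 strokes in all. It stays where it was driven (9 N friction, holding pawl). After the last tooth further strokes do nothing.
- pusher_face (a point): Centre of the pusher's front face, which meets the rear end of the tray, 25 mm above the bench.
- lever (a joint): Angle of the ratchet lever, rad: 0 = rest, 0.6 = hard stop at the end of the stroke; clockwise seen from above. A spring returns it to 0 when let go. A stroke counts only if it goes nearly to the stop (over 0.5) and the lever then comes back below 0.08. It takes 3 to 10 N at the knob.
- lever_knob (a point): On the axis of the upright red knob at the lever's end, 84 mm above the bench. Knob 18 mm in diameter, z = 55 to 103 mm; the steel lever under it has its top at z = 53 mm. From rest to the end of the stroke it moves 50 mm along loader -x, from x = 35 to x = -15 mm at y = -181 mm (y = -185 mm half way).
- lever_pivot (a point): Lever's vertical pivot, at loader x = 10, y = -100 mm, 54 mm above the bench (top of the lever); the knob's axis is 85 mm from it.
- jar_green: Bystander: the nearer of two white jars with green caps, 53 mm across, 72 mm high; origin under its centre.
- tape_yellow: Bystander: roll of yellow tape, 60 mm across, 19 mm high, lying flat; origin under its centre.
- calculator: Bystander: dark pocket calculator, 112 x 68 x 13 mm, lying flat; origin under its middle.
- die_block_1: Bystander: grey steel crimp die block, 32 x 48 x 33 mm; origin under its centre.
- lamp_head (a point): Middle of the head of the white bench lamp at the left (fixed, not part of the job; head about 0.2 m across, its arm reaching towards the robot). Keep the arm clear of it: from a start beside it, first move towards -y, not ahead.
Mind the look-alikes: they are no part of the job. There is more than one size of the tray; the one meant has the size given above.

How it is judged:
By the outcome, as a careful person would: the job done as asked, in the order asked, and still so for the second after the job is handed in, with the robot touching nothing.
It also fails if it takes over 61 s, if anything falls off the work surface, if the arm or the gripper's body presses on something with over 40 N, if the wrist force passes 120 N, or if a joint passes its speed limit or range.

## Working session

There is one attempt and no reset: what is moved stays moved. The work goes in short steps, Python scripts to look and compute and a tool call to move; the robot and the scene stay as the last step left them, time stands still between calls to the robot, and variables do not carry over. Pictures are saved under pics/ and viewed, and the job is handed in when it is done.

Besides the shell and the picture viewer there is one more tool, called after "Request:" as a command line: name --argument value ..., lists and objects as JSON in quotes. jog_arm: Moves the arm, as the interface text tells. Its arguments: {"type":"object","properties":{"plan":{"type":"array"},"grip_force":{"type":"number"}},"required":["plan"]}

```bash
mkdir -p pics; python3 - <<'E'
from plant import r
import cv2,numpy as np
s=r.read_state()
print(s)
for n in("scene","top","wrist"):
    d=r.get_image(n);cv2.imwrite(f"pics/{n}0.png",d["color"]);np.savez(f"{n}0.npz",**d)
    print(n,{k:np.round(v,4).tolist() for k,v in d.items() if k!="color"})
E
```

```text
{'clock': 0.0, 'q': array([-1.31199883e+00,  1.50966054e-01,  1.43802102e+00, -1.76224539e-05,
        1.55381063e+00, -1.33997168e-01]), 'dq': array([ 0.00077591,  0.00119901, -0.00026195,  0.00132017, -0.00057046,
        0.00104485]), 'tau': array([-2.62375572e-03, -7.13060546e+01, -5.70866203e+01, -4.27864425e-04,
        8.97800841e-03,  7.76614911e-06]), 'position': array([ 0.22000723, -0.53097543,  0.23069181]), 'ee_rot': array([ 0.39309644,  0.58828012, -0.392542  ,  0.58763294]), 'contact_force': array([-0.26951806,  0.77432669, -0.09204828]), 'wrist_torque': array([-0.02330837, -0.03466626,  0.04082165]), 'opening': 0.08531301553749175}
scene {'K': [[441.2152, 0.0, 315.981], [0.0, 441.2152, 200.3815], [0.0, 0.0, 1.0]], 'R': [[-0.6699, -0.7421, 0.0214], [-0.404, 0.3401, -0.8492], [0.6229, -0.5776, -0.5276]], 't': [0.5598, 0.2714, 1.0311]}
top {'K': [[512.8512, 0.0, 316.37], [0.0, 512.8512, 197.4689], [0.0, 0.0, 1.0]], 'R': [[-0.0276, -0.9996, -0.0042], [-0.9303, 0.0273, -0.3658], [0.3657, -0.0061, -0.9307]], 't': [0.2777, 0.5926, 1.6345]}
wrist {'K': [[313.7265, 0.0, 322.0278], [0.0, 313.7265, 199.6674], [0.0, 0.0, 1.0]], 'mount': [[-0.0007, -0.3194, 0.9476, -0.1413], [0.0005, -0.9476, -0.3194, 0.0812], [1.0, 0.0003, 0.0008, 0.0022], [0.0, 0.0, 0.0, 1.0]]}
```

View pics/scene0.png

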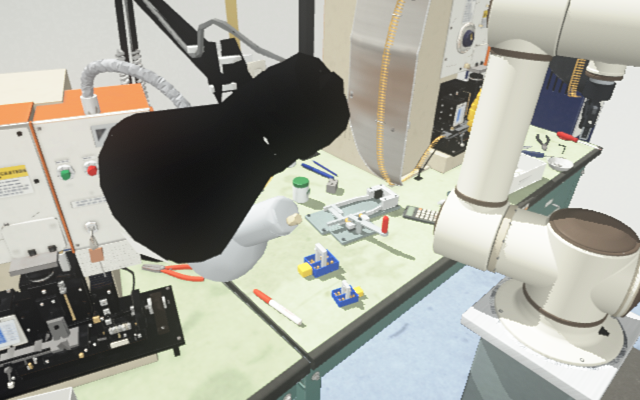

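View pics/top0.png

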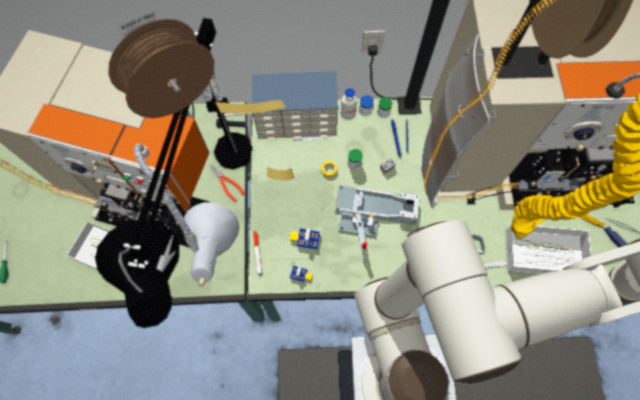

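View pics/wrist0.png

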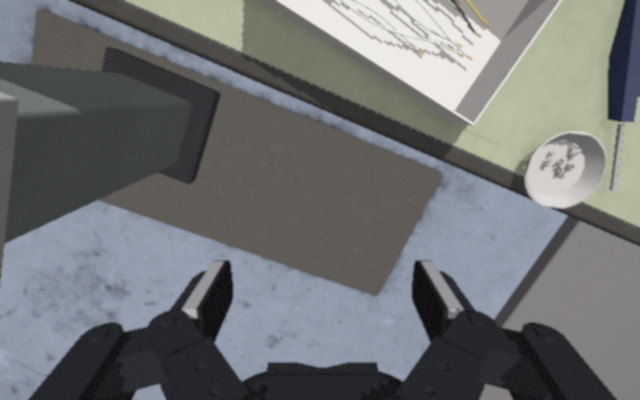

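```bash
python3 - <<'E'
import cv2
a=cv2.imread("pics/top0.png")
cv2.imwrite("pics/topc1.png",cv2.resize(a[175:295,270:430],None,fx=5,fy=5,interpolation=cv2.INTER_CUBIC))
a=cv2.imread("pics/scene0.png")
cv2.imwrite("pics/scenec1.png",cv2.resize(a[175:315,285:445],None,fx=4.2,fy=4.2,interpolation=cv2.INTER_CUBIC))
E
```

```text
(no output)
```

View pics/topc1.png

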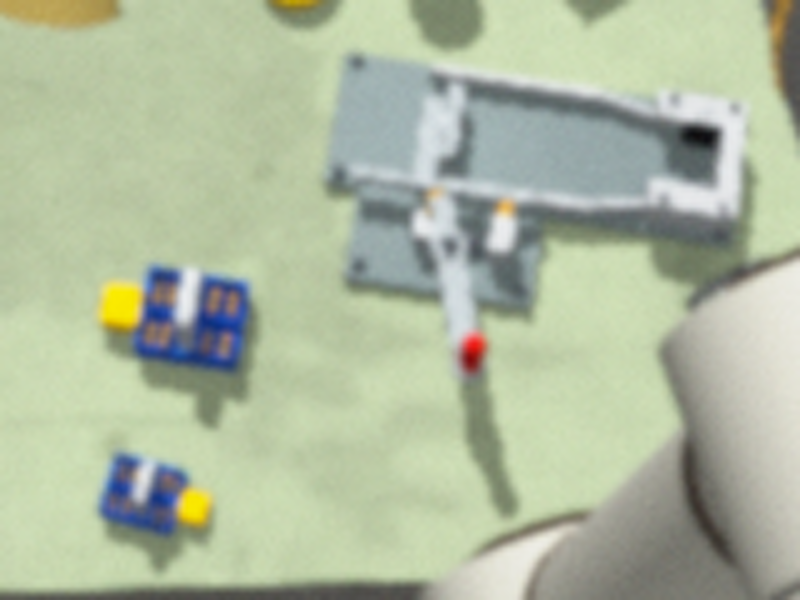

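View pics/scenec1.png

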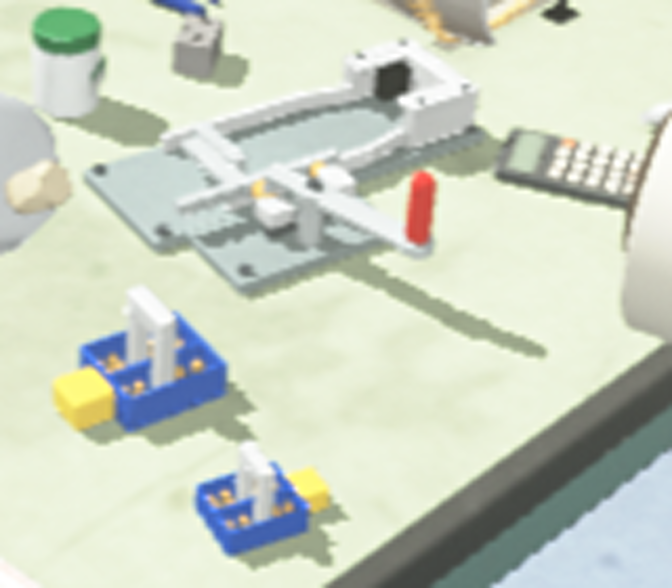

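```bash
cat > h.py <<'E'
import numpy as np,cv2
from scipy.optimize import least_squares
from scipy.spatial.transform import Rotation as Ro
def cam(n):
    d=np.load(n+".npz");return d
def proj(d,X):
    X=np.atleast_2d(X)
    Y=X@d["R"].T+d["t"];p=Y@d["K"].T
    return p[:,:2]/p[:,2:]
def pose(p,X):
    X=np.atleast_2d(X);c,s=np.cos(p[2]),np.sin(p[2])
    return np.c_[p[0]+c*X[:,0]-s*X[:,1],p[1]+s*X[:,0]+c*X[:,1],X[:,2]]
def wristcam(d,pos,quat):
    # returns dict like fixed camera
    T=np.eye(4);T[:3,:3]=Ro.from_quat(quat).as_matrix();T[:3,3]=pos
    M=np.linalg.inv(T@d["mount"]);return dict(K=d["K"],R=M[:3,:3],t=M[:3,3])
def box(x0,x1,y0,y1,z0,z1):
    return [[(a,b,z) for a,b in((x0,y0),(x1,y0),(x1,y1),(x0,y1),(x0,y0))] for z in(z0,z1)]
m=1e-3
TRAY=[np.array(q)*m for q in box(-50,22,-30,30,0,26)+box(22,50,-15,15,0,22)+box(-18,-6,-20,20,50,66)]
LOAD=[np.array(q)*m for q in [[(0,-40,10),(0,40,10),(104,40,10),(142,32,10),(205,32,10),(205,-32,10),(142,-32,10),(104,-40,10),(0,-40,10)],
 [(142,-24,45),(205,-24,45),(205,24,45),(142,24,45)],[(10,-100,54),(35,-181,54)],[(35,-181,55),(35,-181,103)],[(0,-28,38),(0,28,38)]]]
def draw(img,d,p,model,f,off,col=(255,0,255)):
    for q in model:
        u=(proj(d,pose(p,q))-off+.5)*f-.5
        cv2.polylines(img,[np.round(u).astype(int)],False,col,1,cv2.LINE_AA)
E
cat > f1.py <<'E'
from h import *
T,S=cam("top0"),cam("scene0")
tp=lambda a:(np.array(a)+.5)/5-.5+[270,175]
sc=lambda a:(np.array(a)+.5)/4.2-.5+[285,175]
L=[(T,tp((352,55)),(-85,1,10)),(T,tp((330,186)),(-85,-1,10)),(T,tp((474,338)),(35,-181,103)),(T,tp((466,370)),(35,-181,55)),
(S,sc((424,175)),(35,-181,103)),(S,sc((418,245)),(35,-181,55)),(S,sc((87,178)),(-85,1,10)),(S,sc((160,250)),(-85,-1,10))]
def res(p):
    o=[]
    for d,u,X in L:
        X=np.array(X,float)*m
        if abs(X[1])<.002:X[1]*=p[3]*1000
        o.append(proj(d,pose(p,X))[0]-u)
    return np.concatenate(o)
f=least_squares(res,[.5,0,-1.6,.05]);print("loader",f.x.round(4),np.round(f.fun.reshape(-1,2),1).tolist())
lp=f.x
Tr=[(T,tp((108,285)),(50,-15,22)),(T,tp((100,316)),(50,15,22)),(T,tp((250,282)),(-50,-30,26)),(T,tp((154,266)),(22,-30,26)),
(T,tp((136,355)),(22,30,13)),
(S,sc((128,295)),(-12,-20,66)),(S,sc((168,333)),(-12,20,66)),(S,sc((54,390)),(50,-15,11)),(S,sc((225,370)),(-50,30,26)),(S,sc((125,428)),(22,30,0)),(S,sc((177,313)),(-50,-30,26))]
def res2(p): return np.concatenate([proj(d,pose(p,np.array(X)*m))[0]-u for d,u,X in Tr])
f=least_squares(res2,[.4,.2,1.6]);print("tray",f.x.round(4),np.round(f.fun.reshape(-1,2),1).tolist())
tpz=f.x
a=cv2.resize(cv2.imread("pics/top0.png")[175:295,270:430],None,fx=5,fy=5,interpolation=cv2.INTER_CUBIC)
b=cv2.resize(cv2.imread("pics/scene0.png")[175:315,285:445],None,fx=4.2,fy=4.2,interpolation=cv2.INTER_CUBIC)
for im,d,fx,off in((a,T,5,[270,175]),(b,S,4.2,[285,175])):
    draw(im,d,lp,LOAD,fx,np.array(off));draw(im,d,tpz,TRAY,fx,np.array(off),(255,255,0))
cv2.imwrite("pics/ov1.png",a);cv2.imwrite("pics/ov2.png",b)
print("knob",pose(lp,np.array([35,-181,84])*m),"handle",pose(tpz,np.array([-12,0,58])*m))
E
python3 f1.py
```

```text
loader [ 0.6192  0.1048 -1.7809  0.0516] [[-1.3, -0.6], [-1.7, -0.7], [-0.6, 1.6], [-0.1, -0.8], [1.3, 0.9], [0.9, -1.3], [0.2, -1.8], [0.1, -1.4]]
tray [0.4898 0.3102 1.3485] [[-1.1, -1.4], [-1.3, 0.4], [-0.7, 0.0], [-1.6, -0.5], [-1.4, -1.1], [2.3, -1.7], [0.6, -2.2], [-0.5, 0.5], [1.1, -1.0], [0.5, 1.6], [0.7, -0.1]]
knob [[0.43485489 0.10827961 0.084     ]] handle [[0.48712    0.29845712 0.058     ]]
```

View pics/ov1.png

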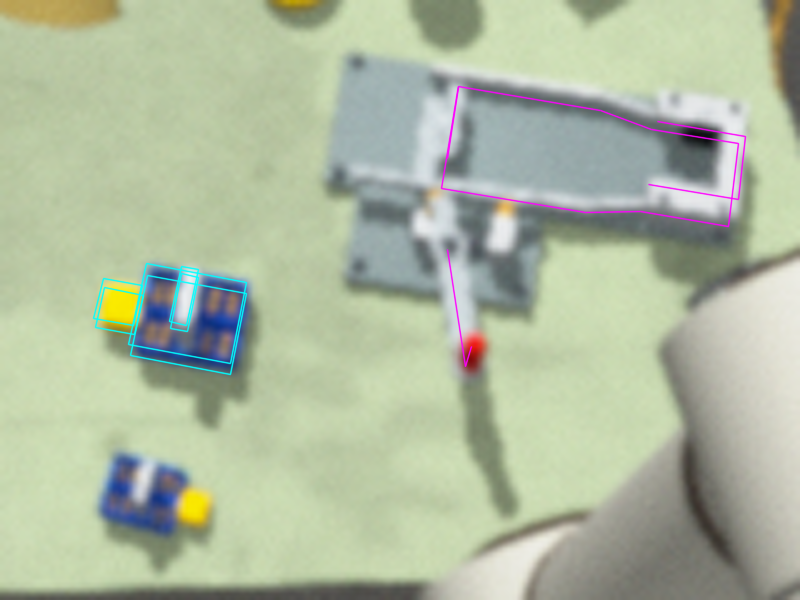

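View pics/ov2.png

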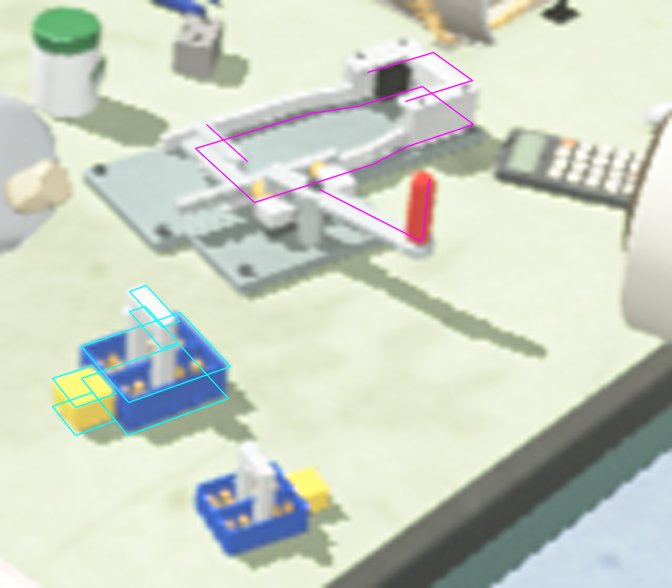

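```bash
cat >> h.py <<'E'
def down(yaw): # tool x down, tool z at world yaw
    z=np.array([np.cos(yaw),np.sin(yaw),0]);x=np.array([0,0,-1.]);return Ro.from_matrix(np.c_[x,np.cross(z,x),z])
def delta(s,pos,yaw):
    R0=Ro.from_quat(s["ee_rot"]);d=R0.inv().apply(np.array(pos)-s["position"]);w=(R0.inv()*down(yaw)).as_rotvec()
    return d.round(4).tolist(),w.round(4).tolist()
E
python3 - <<'E'
from h import *
from plant import r
s=r.read_state();R=Ro.from_quat(s["ee_rot"]).as_matrix();print(R.round(3),"yaw",np.arctan2(R[1,2],R[0,2]))
T,S=cam("top0"),cam("scene0")
def tri(u,v):
    return least_squares(lambda X:np.r_[proj(T,X)[0]-u,proj(S,X)[0]-v],[.4,.5,.3]).x
print("lamp tip",tri((202,283),(292,219)))
for z in(.2,.3,.4):
  pass
print(proj(S,[[.45,.5,.3],[.45,.5,.4]]),proj(T,[[.45,.5,.3],[.45,.5,.4]]))
print("lampmid",tri((212,237),(236,250)))
E
```

```text
[[-0.     0.924  0.383]
 [ 0.001  0.383 -0.924]
 [-1.     0.    -0.001]] yaw -1.1780195162623568
lamp tip [0.26055242 0.57604356 0.39311715]
[[261.74336418 202.88930742]
 [259.38280352 156.88362202]] [[236.62446314 223.80362159]
 [231.25817768 212.34973275]]
lampmid [0.42760777 0.58115964 0.23883308]
```

```bash
python3 - <<'E'
from h import *
from plant import r
print(delta(r.read_state(),[.45,.14,.28],-1.787))
E
```

```text
([-0.0486, 0.4693, -0.532], [0.609, -0.001, 0.0001])
```

Request:
jog_arm --plan '[[[-0.049, 0.469, -0.532], [0.609, 0, 0], 1], [[-0.049, 0.469, -0.532], [0.609, 0, 0], 1], [[-0.049, 0.469, -0.532], [0.609, 0, 0], 1], [[-0.049, 0.469, -0.532], [0.609, 0, 0], 1], [[-0.049, 0.469, -0.532], [0.609, 0, 0], 1], [[-0.049, 0.469, -0.532], [0.609, 0, 0], 1], [[-0.049, 0.469, -0.532], [0.609, 0, 0], 1], [[-0.049, 0.469, -0.532], [0.609, 0, 0], 1], [[-0.049, 0.469, -0.532], [0.609, 0, 0], 1], [[-0.049, 0.469, -0.532], [0.609, 0, 0], 1], [[-0.049, 0.469, -0.532], [0.609, 0, 0], 1], [[-0.049, 0.469, -0.532], [0.609, 0, 0], 1]]'

```text
clock: 1.35
position: [0.4121, 0.0317, 0.2726]
ee_rot: [0.551, 0.443, -0.551, 0.443]
contact_force: [1.9, -0.5, 0.2]
opening: 0.0854
```

```bash
python3 - <<'E'
from h import *
from plant import r
s=r.read_state();print(s["q"],s["position"],delta(s,[.45,.14,.28],-1.787))
E
```

```text
[-1.10108643e-01 -2.05558285e-01  1.70173033e+00  5.35091546e-07
  1.64479500e+00  1.67679271e+00] [0.4120522  0.03171334 0.27257859] ([-0.0074, 0.0139, -0.1139], [0.0001, -0.0001, -0.0006])
```

Request:
jog_arm --plan '[[[-0.007, 0.014, -0.114], [0, 0, 0], 1], [[-0.007, 0.014, -0.114], [0, 0, 0], 1], [[-0.007, 0.014, -0.114], [0, 0, 0], 1], [[-0.007, 0.014, -0.114], [0, 0, 0], 1], [[-0.007, 0.014, -0.114], [0, 0, 0], 1]]'

```text
clock: 1.85
position: [0.4499, 0.1375, 0.279]
ee_rot: [-0.551, -0.443, 0.551, -0.443]
contact_force: [-0.1, -0.2, -0.2]
opening: 0.0857
```

```bash
cat > snap.py <<'E'
import sys
from h import *
from plant import r
def snap(n,cams=("wrist",)):
    out={}
    for c in cams:
        s=r.read_state();d=r.get_image(c);cv2.imwrite(f"pics/{c}{n}.png",d["color"])
        if c=="wrist": w=wristcam(d,s["position"],s["ee_rot"])
        else: w={k:d[k] for k in("K","R","t")}
        np.savez(f"{c}{n}.npz",**w)
    print(s["clock"],s["position"].round(4),s["q"].round(3),np.linalg.norm(s["dq"]).round(3),s["contact_force"].round(1),s["opening"])
snap(sys.argv[1],sys.argv[2].split(","))
E
python3 snap.py 1 wrist
```

```text
1.85 [0.4499 0.1375 0.279 ] [ 0.133 -0.081  1.582 -0.     1.642  1.919] 0.031 [-0.1 -0.2 -0.2] 0.08574427362204273
```

View pics/wrist1.png

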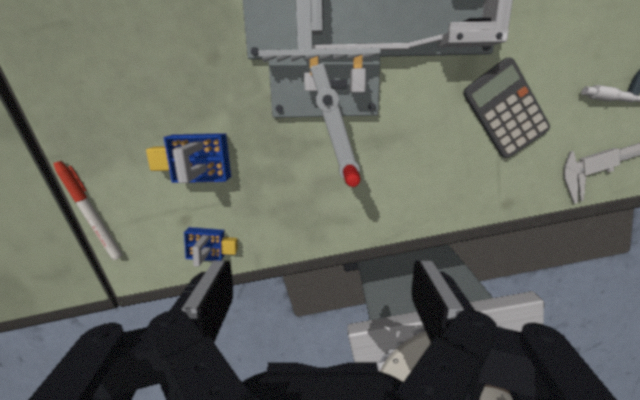

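```bash
python3 - <<'E'
import cv2
a=cv2.imread("pics/wrist1.png")
cv2.imwrite("pics/w1a.png",cv2.resize(a[110:275,130:260],None,fx=4.5,fy=3.6*1.25/1.25*1.25,interpolation=cv2.INTER_CUBIC) if 0 else cv2.resize(a[115:215,130:260],None,fx=6,fy=6,interpolation=cv2.INTER_CUBIC))
cv2.imwrite("pics/w1b.png",cv2.resize(a[0:200,240:520],None,fx=2.8,fy=2.8,interpolation=cv2.INTER_CUBIC))
E
```

```text
(no output)
```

View pics/w1a.png

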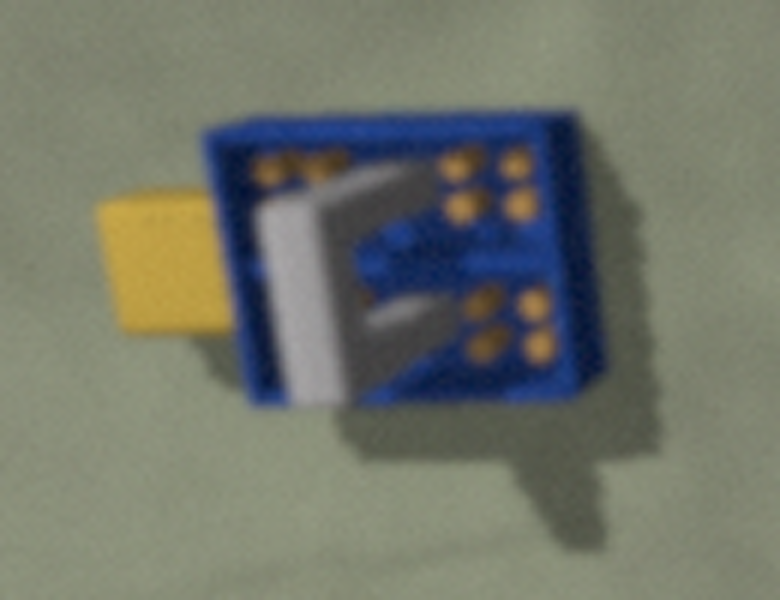

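View pics/w1b.png

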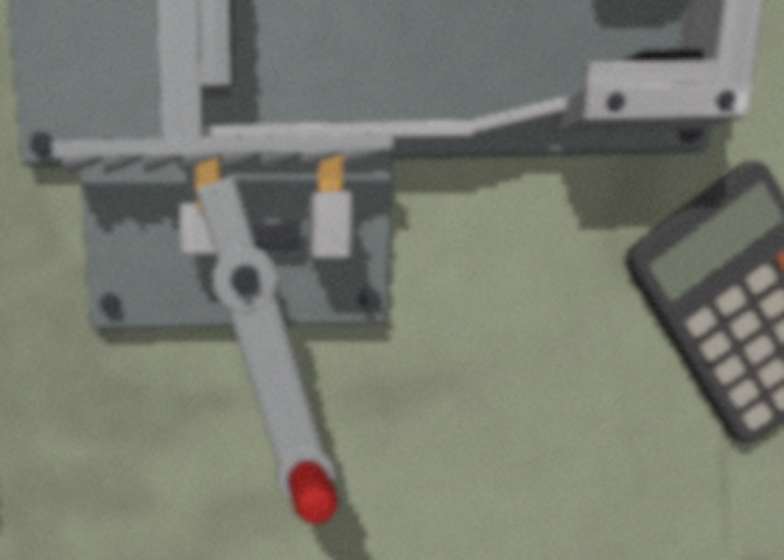

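```bash
cat > f2.py <<'E'
from h import *
W=cam("wrist1")
w=lambda a,f,o:(np.array(a)+.5)/f-.5+np.array(o)
def fit(L,p0):
    f=least_squares(lambda p:np.concatenate([proj(d,pose(p,np.array(X)*m))[0]-u for d,u,X in L]),p0)
    print(f.x.round(4),np.round(f.fun.reshape(-1,2),1).tolist());return f.x
A=lambda a:w(a,6,(130,115));B=lambda a:w(a,2.8,(240,0))
t=fit([(W,A(u),X) for u,X in [((97,205),(50,-15,22)),((120,333),(50,15,22)),((205,130),(22,-30,26)),((250,405),(22,30,26)),((258,208),(-6,-20,66)),((318,195),(-18,-20,66)),((293,403),(-6,20,66)),((350,400),(-18,20,66))]],[.49,.31,1.35])
l=fit([(W,B(u),X) for u,X in [((245,279),(10,-100,54)),((315,503),(35,-181,103)),((590,64),(142,-24,45)),((472,123),(104,-40,24))]],[.62,.1,-1.78])
np.savez("fit2.npz",t=t,l=l)
img=cv2.imread("pics/wrist1.png")
a=cv2.resize(img[115:215,130:260],None,fx=6,fy=6);b=cv2.resize(img[0:200,240:520],None,fx=2.8,fy=2.8)
draw(a,W,t,TRAY,6,np.array([130,115]),(255,255,0));draw(b,W,l,LOAD,2.8,np.array([240,0]))
cv2.imwrite("pics/ov3.png",a);cv2.imwrite("pics/ov4.png",b)
print("knob",pose(l,np.array([35,-181,84])*m),"handle",pose(t,np.array([-12,0,58])*m))
E
python3 f2.py
```

```text
[0.491  0.3041 1.3855] [[-1.0, -1.0], [0.0, 0.7], [-0.8, -0.8], [0.5, 0.1], [-0.2, -1.1], [0.3, 0.8], [0.2, 0.6], [0.9, 0.8]]
[ 0.6236  0.1025 -1.7765] [[-0.4, -0.3], [-0.4, 1.5], [0.4, -0.1], [0.3, -1.0]]
knob [[0.4392905 0.1051865 0.084    ]] handle [[0.48875396 0.29234747 0.058     ]]
```

View pics/ov3.png

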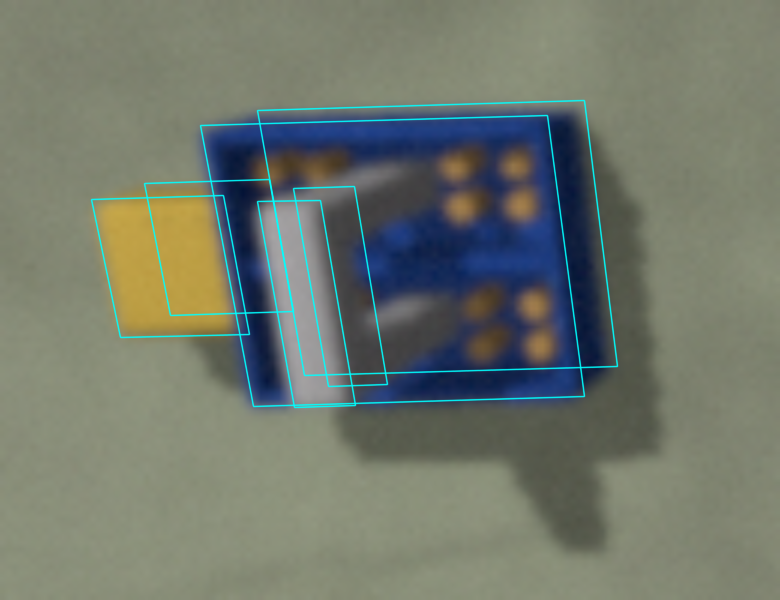

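View pics/ov4.png

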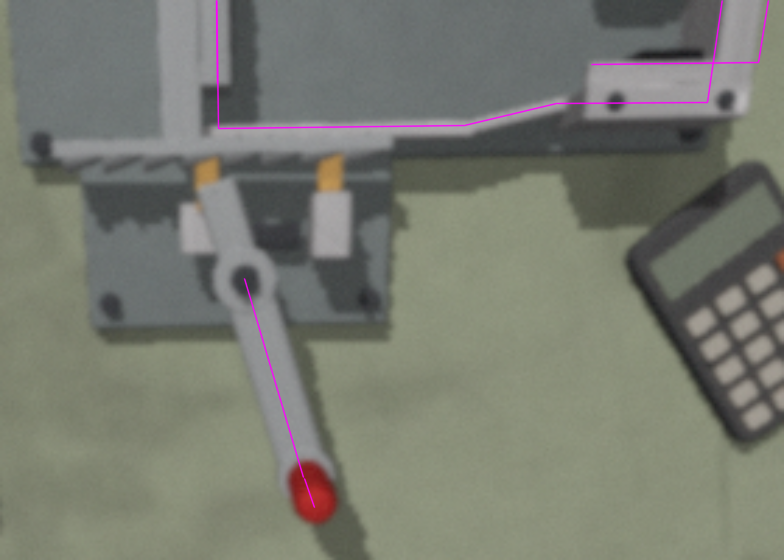

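```bash
python3 - <<'E'
from h import *
from plant import r
print(delta(r.read_state(),[.489,.292,.13],-1.756))
E
```

```text
([0.1491, 0.0049, -0.1598], [-0.0315, 0.0003, 0.0003])
```

Request:
jog_arm --plan '[[[0.149, 0.005, -0.16], [-0.03, 0, 0], 1], [[0.149, 0.005, -0.16], [-0.03, 0, 0], 1], [[0.149, 0.005, -0.16], [-0.03, 0, 0], 1], [[0.149, 0.005, -0.16], [-0.03, 0, 0], 1], [[0.149, 0.005, -0.16], [-0.03, 0, 0], 1], [[0.149, 0.005, -0.16], [-0.03, 0, 0], 1], [[0.149, 0.005, -0.16], [-0.03, 0, 0], 1]]'

```text
clock: 2.6
position: [0.4897, 0.2918, 0.1312]
ee_rot: [0.545, 0.451, -0.544, 0.451]
contact_force: [0.1, -0.4, 0.1]
opening: 0.0854
```

```bash
python3 snap.py 2 wrist
```

```text
2.6 [0.4897 0.2918 0.1312] [ 0.402  0.194  1.592 -0.     1.355  2.16 ] 0.025 [ 0.1 -0.4  0.1] 0.08542390812752036
```

View pics/wrist2.png

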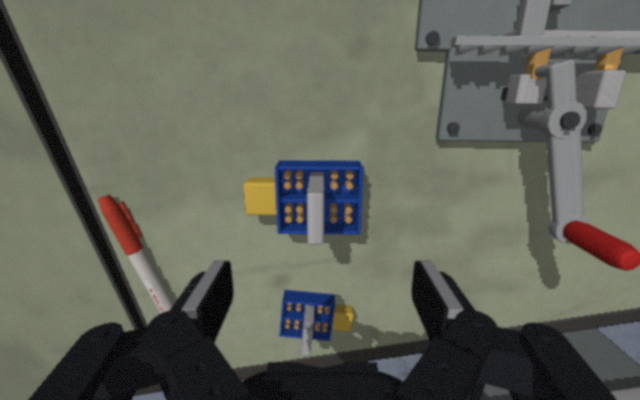

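```bash
python3 - <<'E'
from h import *
W=cam("wrist2");t=np.load("fit2.npz")["t"]
print(proj(W,[[.4897,.2918,.1312],[.4897,.2918,.058]]))
a=cv2.resize(cv2.imread("pics/wrist2.png")[150:260,230:380],None,fx=5,fy=5,interpolation=cv2.INTER_CUBIC)
cv2.imwrite("pics/w2raw.png",a)
draw(a,W,t,TRAY,5,np.array([230,150]),(255,255,0));cv2.imwrite("pics/w2a.png",a)
E
```

```text
[[317.18392509 264.78209539]
 [318.59505277 213.23785749]]
```

View pics/w2a.png

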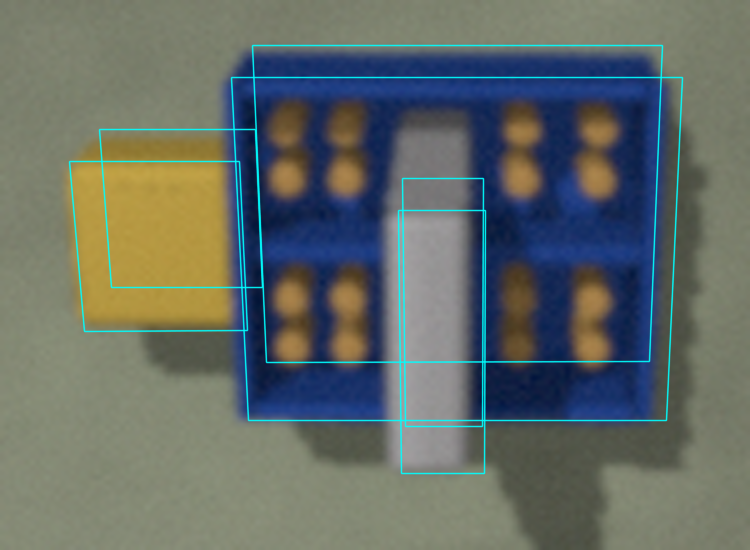

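```bash
cat > f3.py <<'E'
from h import *
from plant import r
W=cam("wrist2");A=lambda a:(np.array(a)+.5)/5-.5+np.array((230,150))
L=[((68,165),(50,-15,22)),((82,323),(50,15,22)),((226,82),(22,-30,26)),((243,418),(22,30,26)),((657,80),(-50,-30,26)),((652,416),(-50,30,26)),((384,214),(-6,-20,66)),((470,214),(-18,-20,66)),((388,469),(-6,20,66)),((463,466),(-18,20,66))]
f=least_squares(lambda p:np.concatenate([proj(W,pose(p,np.array(X)*m))[0]-A(u) for u,X in L]),[.49,.31,1.35])
print(f.x,f.fun.reshape(-1,2).round(1).tolist())
h=pose(f.x,np.array([-12,0,58])*m)[0];print(h);np.save("t3.npy",f.x)
print(delta(r.read_state(),[h[0],h[1],.039],f.x[2]-np.pi))
E
python3 f3.py
```

```text
[0.49128794 0.30592727 1.38625821] [[-1.9, -0.7], [-1.8, 1.6], [-1.3, -0.9], [-1.1, 0.4], [2.6, -0.7], [0.8, 0.7], [0.0, -0.7], [0.3, -0.7], [0.2, 0.8], [1.7, 1.3]]
[0.48908603 0.29413102 0.058     ]
([0.0928, -0.0014, -0.0021], [-0.0029, -0.0007, -0.0015])
```

Request:
jog_arm --plan '[[[0.04, -0.001, -0.002], [0, 0, 0], 1], [[0.075, -0.001, -0.002], [0, 0, 0], 0.8], [[0.092, -0.001, -0.002], [0, 0, 0], 0.6], [[0.092, -0.001, -0.002], [0, 0, 0], 0.3], [[0.092, -0.001, -0.002], [0, 0, 0], 0], [[0.092, -0.001, -0.002], [0, 0, 0], 0], [[0.092, -0.001, -0.002], [0, 0, 0], 0], [[0.092, -0.001, -0.002], [0, 0, 0], 0], [[0.092, -0.001, -0.002], [0, 0, 0], 0], [[0.092, -0.001, -0.002], [0, 0, 0], 0]]' --grip_force 60

```text
clock: 3.65
position: [0.4898, 0.2955, 0.0403]
ee_rot: [0.545, 0.451, -0.543, 0.452]
contact_force: [0.0, -1.0, 10.4]
opening: 0.011
```

```bash
python3 snap.py 3 wrist
```

```text
3.65 [0.4898 0.2955 0.0403] [ 0.408  0.28   1.685 -0.     1.174  2.165] 0.003 [ 0.  -1.  10.4] 0.011044471853516135
```

View pics/wrist3.png

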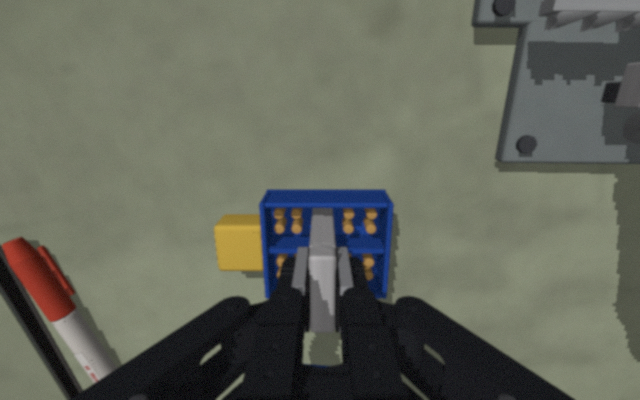

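```bash
python3 - <<'E'
from h import *
from plant import r
l=np.load("fit2.npz")["l"];h=pose(l,np.array([68,0,0])*m)[0];print(h)
s=r.read_state()
print(delta(s,[h[0],h[1],.2],-.2),delta(s,[h[0],h[1],.2],l[2]+np.pi))
E
```

```text
[0.60973195 0.03590656 0.        ]
([-0.1596, 0.1663, 0.2326], [-1.557, 0.001, -0.0035]) ([-0.1596, 0.1663, 0.2326], [-3.122, 0.0044, -0.0025])
```

Request:
jog_arm --plan '[[[-0.03, 0, 0], [0, 0, 0], 0], [[-0.08, 0, 0], [0, 0, 0], 0], [[-0.12, 0, 0], [0, 0, 0], 0], [[-0.16, 0.02, 0.03], [-0.15, 0, 0], 0], [[-0.16, 0.04, 0.06], [-0.3, 0, 0], 0], [[-0.16, 0.06, 0.09], [-0.45, 0, 0], 0], [[-0.16, 0.08, 0.12], [-0.6, 0, 0], 0], [[-0.16, 0.1, 0.14], [-0.75, 0, 0], 0], [[-0.16, 0.12, 0.17], [-0.9, 0, 0], 0], [[-0.16, 0.14, 0.19], [-1.05, 0, 0], 0], [[-0.16, 0.15, 0.21], [-1.2, 0, 0], 0], [[-0.16, 0.166, 0.232], [-1.35, 0, 0], 0]]'

```text
clock: 4.9
position: [0.609, 0.0356, 0.199]
ee_rot: [0.145, 0.692, -0.145, 0.692]
contact_force: [-0.3, -0.4, -2.0]
opening: 0.0108
```

```bash
python3 - <<'E'
from h import *
from plant import r
l=np.load("fit2.npz")["l"];h=pose(l,np.array([68,0,0])*m)[0]
s=r.read_state();print(s["opening"],s["q"])
print(delta(s,[h[0],h[1],.2],l[2]+np.pi))
E
python3 snap.py 4 wrist
```

```text
0.01075382714950108 [-6.79991293e-02  2.35094304e-01  1.40214761e+00  1.73807538e-04
  1.50380132e+00  3.44469473e-01]
([-0.001, 0.0006, 0.0005], [-1.7775, 0.0006, 0.0002])
4.9 [0.609  0.0356 0.199 ] [-0.068  0.235  1.402  0.     1.504  0.344] 1.959 [-0.3 -0.4 -2. ] 0.01075382714950108
```

View pics/wrist4.png

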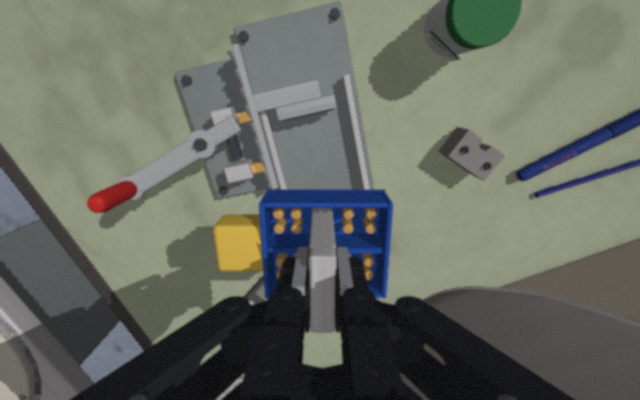

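Request:
jog_arm --plan '[[[-0.001, 0, 0], [-0.15, 0, 0], 0], [[-0.001, 0, 0], [-0.3, 0, 0], 0], [[-0.001, 0, 0], [-0.45, 0, 0], 0], [[-0.001, 0, 0], [-0.6, 0, 0], 0], [[-0.001, 0, 0], [-0.75, 0, 0], 0], [[-0.001, 0, 0], [-0.9, 0, 0], 0], [[-0.001, 0, 0], [-1.05, 0, 0], 0], [[-0.001, 0, 0], [-1.2, 0, 0], 0], [[-0.001, 0, 0], [-1.35, 0, 0], 0], [[-0.001, 0, 0], [-1.5, 0, 0], 0], [[-0.001, 0, 0], [-1.65, 0, 0], 0], [[-0.001, 0, 0], [-1.777, 0, 0], 0]]'

```text
clock: 6.15
position: [0.6088, 0.0366, 0.2]
ee_rot: [-0.446, 0.549, 0.446, 0.549]
contact_force: [0.2, 0.2, -2.0]
opening: 0.0109
```

```bash
python3 - <<'E'
from h import *
from plant import r
l=np.load("fit2.npz")["l"];h=pose(l,np.array([68,0,0])*m)[0]
s=r.read_state()
print(delta(s,[h[0],h[1],.2],l[2]+np.pi))
E
python3 snap.py 5 wrist,top
```

```text
([-0.0, -0.001, -0.0005], [-0.0013, 0.0001, 0.0006])
6.2 [0.6088 0.0366 0.1999] [-0.066  0.234  1.401  0.     1.505 -1.438] 0.256 [ 0.4  0.7 -1.6] 0.010568370865267022
```

View pics/wrist5.png

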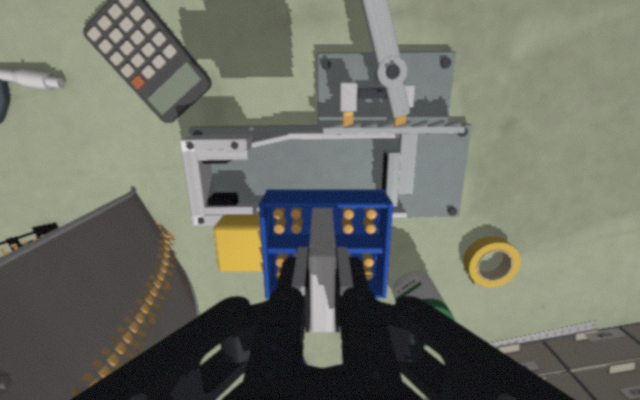

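```bash
python3 - <<'E'
from h import *
W=cam("wrist5");l=np.load("fit2.npz")["l"]
a=cv2.resize(cv2.imread("pics/wrist5.png")[30:235,170:480],None,fx=2.5,fy=2.5,interpolation=cv2.INTER_CUBIC)
cv2.imwrite("pics/w5raw.png",a)
draw(a,W,l,LOAD,2.5,np.array([170,30]),(255,0,255));cv2.imwrite("pics/w5a.png",a)
E
```

```text
(no output)
```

View pics/w5a.png

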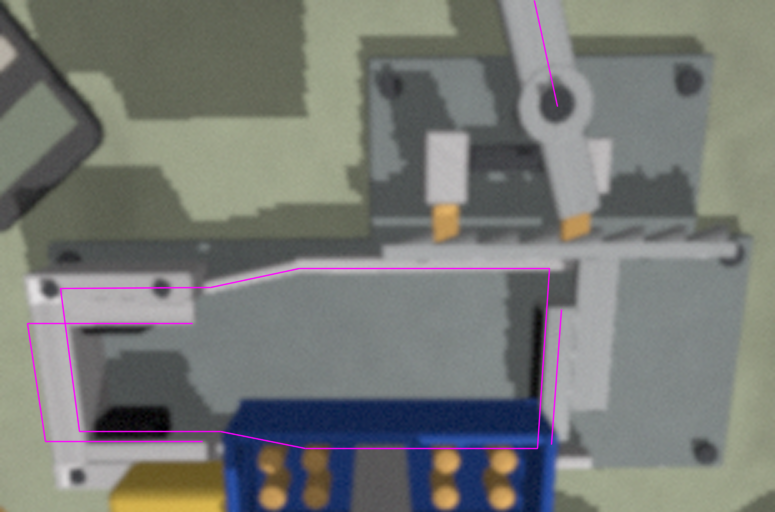

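View pics/w5raw.png

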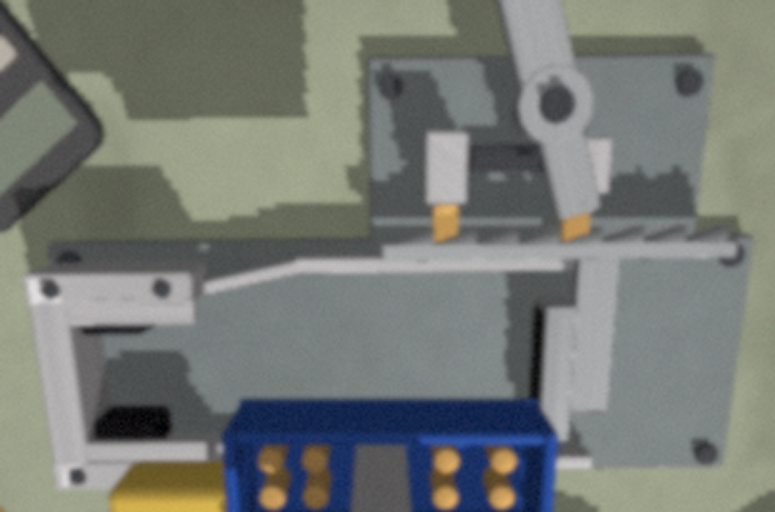

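```bash
python3 - <<'E'
from h import *
from plant import r
W=cam("wrist5");A=lambda a:(np.array(a)+.5)/2.5-.5+np.array((170,30))
L=[((193,324),(142,-24,45)),((207,441),(142,24,45)),((556,101),(10,-100,54)),((298,270),(104,-40,13)),((76,326),(190,-24,45)),((90,441),(190,24,45))]
f=least_squares(lambda p:np.concatenate([proj(W,pose(p,np.array(X)*m))[0]-A(u) for u,X in L]),[.62,.1,-1.78])
print(f.x,f.fun.reshape(-1,2).round(1).tolist())
print("wrist1 fit",np.load("fit2.npz")["l"]);np.save("l5.npy",f.x)
h=pose(f.x,np.array([68,0,0])*m)[0]
# held tray: handle ends
T=[((240,401),(22,-30,0)) ]
print(h,delta(r.read_state(),[h[0],h[1],.0515],f.x[2]+np.pi))
E
```

```text
[ 0.62189063  0.10459835 -1.75855121] [[1.1, -0.1], [0.0, 0.3], [0.6, -0.3], [1.3, -0.6], [-2.2, 0.0], [-0.8, 1.2]]
wrist1 fit [ 0.62362344  0.10247251 -1.77653121]
[0.60919818 0.03779339 0.        ] ([0.1484, -0.0, 0.0012], [-0.0229, 0.0002, 0.0006])
```

Request:
jog_arm --plan '[[[0.04, 0, 0.001], [-0.012, 0, 0], 0], [[0.08, 0, 0.001], [-0.012, 0, 0], 0], [[0.11, 0, 0.001], [-0.012, 0, 0], 0], [[0.125, 0, 0.001], [-0.012, 0, 0], 0], [[0.13, 0, 0.001], [-0.012, 0, 0], 0], [[0.13, 0, 0.001], [-0.012, 0, 0], 0]]'

```text
clock: 6.85
position: [0.6095, 0.0375, 0.07]
ee_rot: [-0.447, 0.548, 0.447, 0.548]
contact_force: [0.4, 0.7, -1.9]
opening: 0.0108
```

```bash
python3 snap.py 6 wrist,scene
```

```text
6.9 [0.6099 0.0375 0.0707] [-0.065  0.324  1.559  0.     1.258 -1.434] 0.015 [ 0.8  0.1 -2.5] 0.010865552503550781
```

View pics/wrist6.png

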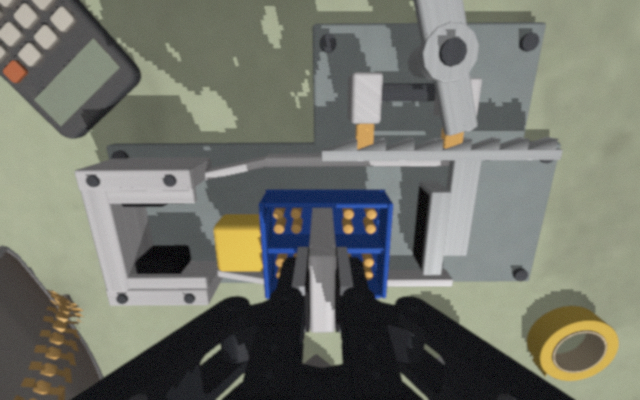

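View pics/scene6.png

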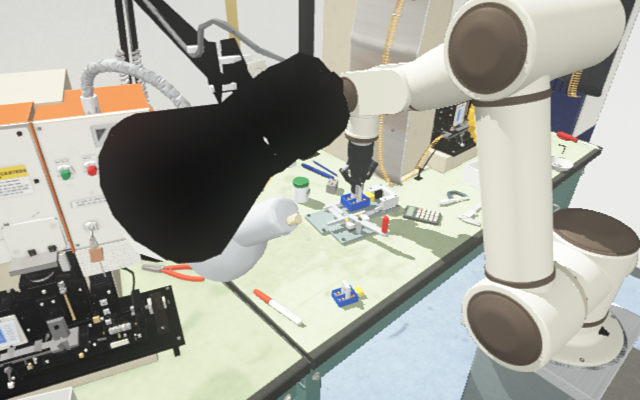

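Request:
jog_arm --plan '[[[0.01, 0, 0], [0, 0, 0], 0], [[0.016, 0, 0], [0, 0, 0], 0], [[0.019, 0, 0], [0, 0, 0], 0], [[0.02, 0, 0], [0, 0, 0], 0], [[0.0205, 0, 0], [0, 0, 0], 0]]'

```text
clock: 7.45
position: [0.6091, 0.0373, 0.0503]
ee_rot: [-0.448, 0.548, 0.447, 0.548]
contact_force: [-14.6, -1.3, 27.0]
opening: 0.0108
```

```bash
python3 snap.py 7 wrist; python3 -c "
import cv2;a=cv2.imread('pics/wrist7.png');cv2.imwrite('pics/w7c.png',cv2.resize(a[100:340,50:450],None,fx=2,fy=2))"
```

```text
7.45 [0.6091 0.0373 0.0503] [-0.065  0.343  1.579 -0.     1.22  -1.435] 0.006 [-14.6  -1.3  27. ] 0.010806828701567479
```

View pics/w7c.png

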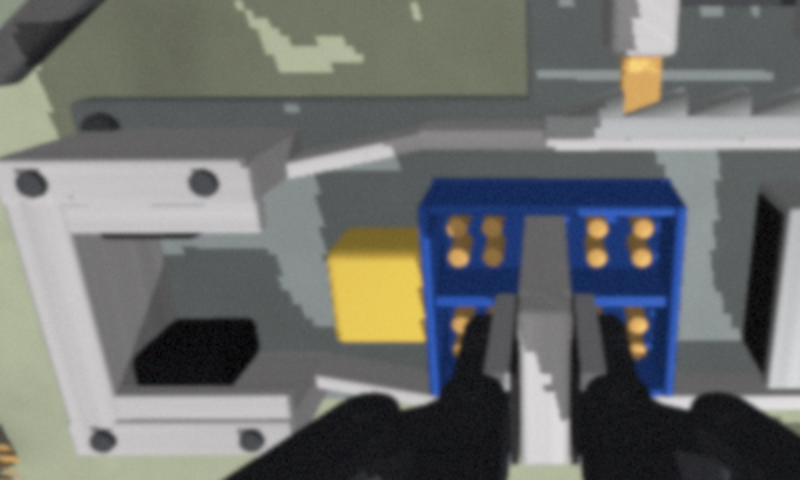

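```bash
python3 - <<'E'
from h import *
W=cam("wrist7");l=np.load("l5.npy");l[2]=-1.768
# tray from TCP
p=np.array([.6091,.0373]);y=l[2];t=np.array([p[0]+.012*np.cos(y),p[1]+.012*np.sin(y),y])
c,s=np.cos(l[2]),np.sin(l[2]);d=t[:2]-l[:2];print("tray in loader",c*d[0]+s*d[1],-s*d[0]+c*d[1])
a=cv2.resize(cv2.imread("pics/wrist7.png")[100:340,50:450],None,fx=2,fy=2)
TR=[q+np.array([0,0,.01]) for q in TRAY]
draw(a,W,t,TR,2,np.array([50,100]),(255,255,0));draw(a,W,l,LOAD,2,np.array([50,100]));cv2.imwrite("pics/w7o.png",a)
E
```

```text
tray in loader 0.08050003067045373 0.0006429043169944703
```

View pics/w7o.png

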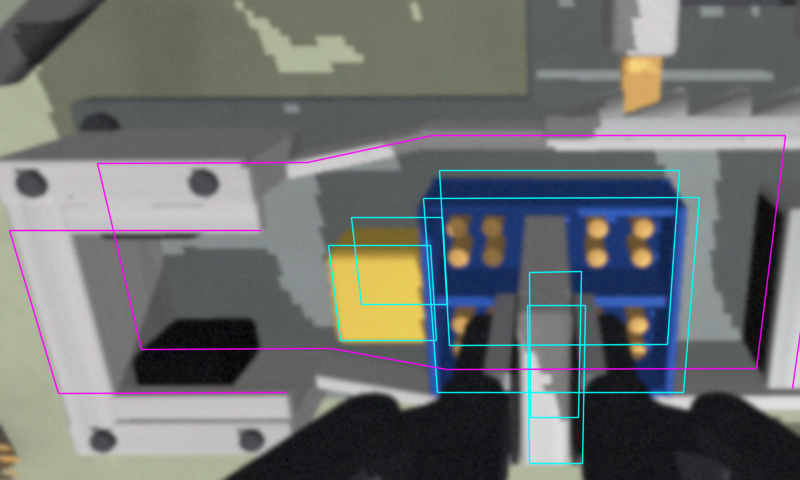

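Request:
jog_arm --plan '[[[0.0195, 0, 0], [0, 0, 0], 0], [[0.0, 0, 0], [0, 0, 0], 0.3], [[0.0, 0, 0], [0, 0, 0], 0.5], [[0.0, 0, 0], [0, 0, 0], 0.6], [[0.0, 0, 0], [0, 0, 0], 0.6], [[-0.03, 0, 0], [0, 0, 0], 0.6], [[-0.07, 0, 0], [0, 0, 0], 0.6], [[-0.1, 0, 0], [0, 0, 0], 0.6], [[-0.1, 0, 0], [0, 0, 0], 0.6]]'

```text
clock: 8.4
position: [0.6107, 0.0374, 0.1527]
ee_rot: [-0.449, 0.546, 0.446, 0.549]
contact_force: [0.0, 0.4, -0.3]
opening: 0.0513
```

My first row there was wrong: I wrote 0.0195 as if relative to the previous call, which commanded a brief press downward. I'm checking for any effect of it.

```bash
python3 snap.py 8 wrist,scene; python3 -c "
import cv2;a=cv2.imread('pics/wrist8.png');cv2.imwrite('pics/w8c.png',cv2.resize(a[60:320,130:520],None,fx=2,fy=2))
a=cv2.imread('pics/scene8.png');cv2.imwrite('pics/s8c.png',cv2.resize(a[165:265,285:445],None,fx=4,fy=4))"
```

```text
8.45 [0.6098 0.0375 0.1501] [-0.065  0.261  1.47   0.     1.408 -1.435] 0.063 [-0.3  0.5 -0.2] 0.05110122119698113
```

View pics/w8c.png

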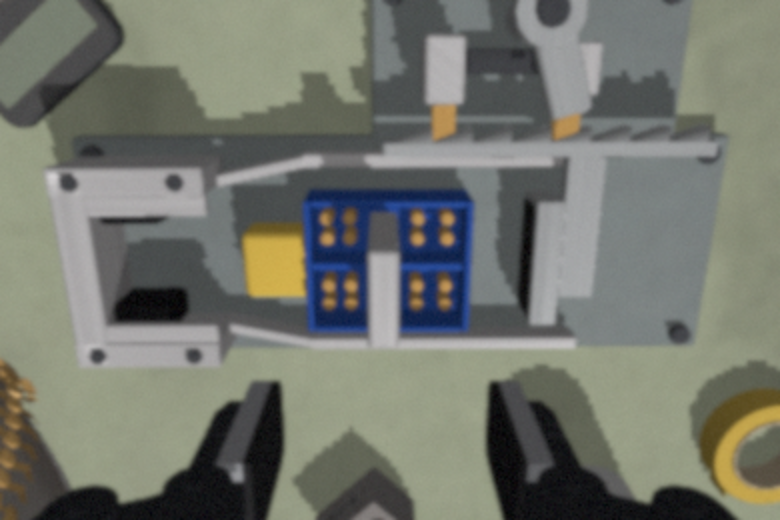

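View pics/s8c.png

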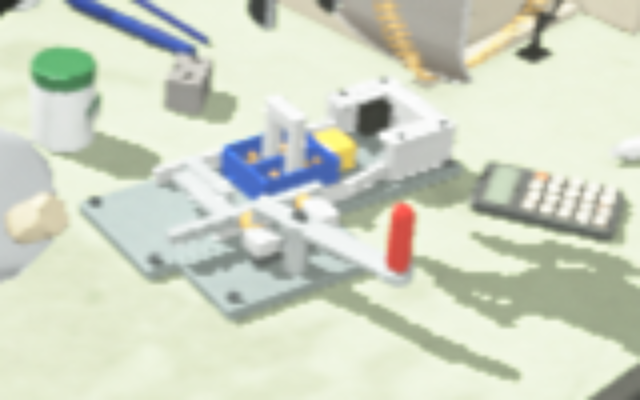

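```bash
python3 - <<'E'
from h import *
from plant import r
l=np.load("l5.npy");l[2]=-1.768;h=pose(l,np.array([35,-181,0])*m)[0];print(h,pose(l,np.array([-15,-181,0])*m)[0])
print(delta(r.read_state(),[h[0],h[1],.15],l[2]+np.pi))
E
```

```text
[0.43754124 0.10573967 0.        ] [0.44733764 0.15477058 0.        ]
([-0.0016, 0.1817, 0.0327], [-0.0033, 0.0001, 0.0001])
```

Request:
jog_arm --plan '[[[-0.015, 0.02, 0.003], [0, 0, 0], 0.5], [[-0.02, 0.06, 0.01], [0, 0, 0], 0.5], [[-0.02, 0.1, 0.018], [0, 0, 0], 0.5], [[-0.02, 0.14, 0.026], [0, 0, 0], 0.5], [[-0.01, 0.17, 0.032], [0, 0, 0], 0.5], [[0, 0.182, 0.033], [0, 0, 0], 0.5], [[0, 0.182, 0.033], [0, 0, 0], 0.5]]'

```text
clock: 9.2
position: [0.4351, 0.1065, 0.1466]
ee_rot: [-0.447, 0.548, 0.449, 0.546]
contact_force: [-0.2, 0.6, -0.4]
opening: 0.0424
```

```bash
python3 snap.py 9 wrist,scene; python3 - <<'E'
from h import *
W=cam("wrist9");l=np.load("l5.npy");l[2]=-1.768
a=cv2.imread("pics/wrist9.png");draw(a,W,l,LOAD,1,np.array([0,0]));cv2.imwrite("pics/w9o.png",a)
E
```

```text
9.25 [0.4366 0.1062 0.1476] [ 0.067 -0.068  1.836  0.     1.376 -1.304] 0.053 [ 0.5 -0.8 -0.4] 0.04246725344586623
```

View pics/w9o.png

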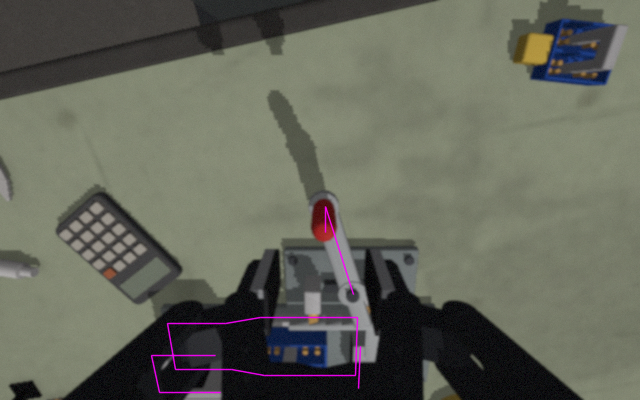

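Request:
jog_arm --plan '[[[0.04, 0, 0], [0, 0, 0], 0.5], [[0.07, 0, 0], [0, 0, 0], 0.5], [[0.082, 0, 0], [0, 0, 0], 0.5], [[0.082, 0, 0], [0, 0, 0], 0.5], [[0.082, 0, 0], [0, 0, 0], 0.5]]'

```text
clock: 9.8
position: [0.4383, 0.1059, 0.0678]
ee_rot: [-0.447, 0.547, 0.447, 0.548]
contact_force: [-0.3, 0.9, -0.3]
opening: 0.0427
```

```bash
python3 snap.py 10 wrist
```

```text
9.8 [0.4383 0.1059 0.0678] [ 0.066  0.01   1.934  0.     1.197 -1.304] 0.02 [-0.3  0.9 -0.3] 0.042695855458603146
```

View pics/wrist10.png

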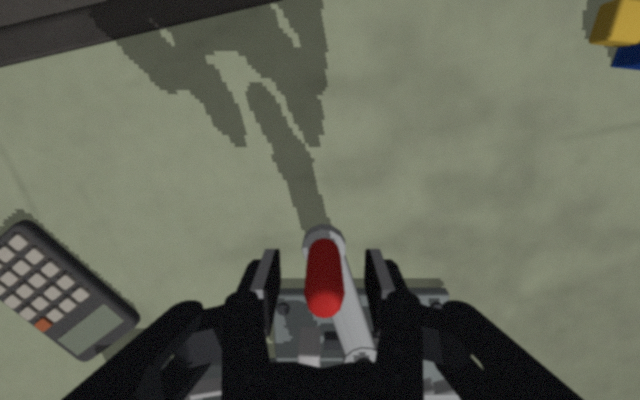

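Request:
jog_arm --plan '[[[0, 0, 0.012], [0, 0, 0], 0.5], [[0, 0, 0.024], [0, 0, 0], 0.5], [[0, 0, 0.036], [0, 0, 0], 0.5], [[0, 0, 0.046], [0, 0, 0], 0.5], [[0, 0, 0.054], [0, 0, 0], 0.5], [[0, 0, 0.06], [0, 0, 0], 0.5], [[0, 0, 0.063], [0, 0, 0], 0.5], [[0, 0, 0.063], [0, 0, 0], 0.5]]'

```text
clock: 10.65
position: [0.4504, 0.1682, 0.0672]
ee_rot: [-0.448, 0.547, 0.447, 0.547]
contact_force: [1.8, -10.3, -3.3]
opening: 0.0428
```

```bash
python3 snap.py 11 wrist
```

```text
10.65 [0.4504 0.1682 0.0672] [ 0.198  0.073  1.87  -0.002  1.198 -1.173] 0.011 [  1.8 -10.3  -3.3] 0.0428286956162431
```

View pics/wrist11.png

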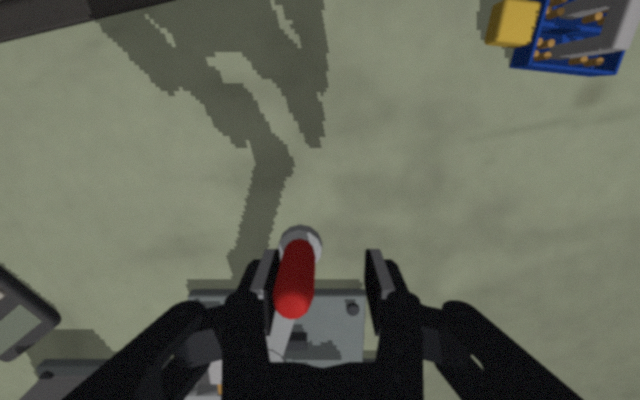

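Request:
jog_arm --plan '[[[0, 0, 0.003], [0, 0, 0], 0.5], [[0, 0, 0.003], [0, 0, 0], 0.5]]'

```text
clock: 10.9
position: [0.4508, 0.1693, 0.0671]
ee_rot: [-0.449, 0.548, 0.446, 0.546]
contact_force: [0.7, -27.1, -0.2]
opening: 0.0426
```

Request:
jog_arm --plan '[[[0, 0, -0.012], [0, 0, 0], 0.5], [[0, 0, -0.028], [0, 0, 0], 0.5], [[0, 0, -0.044], [0, 0, 0], 0.5], [[0, 0, -0.058], [0, 0, 0], 0.5], [[0, 0, -0.066], [0, 0, 0], 0.5], [[0, 0, -0.066], [0, 0, 0], 0.5]]'

```text
clock: 11.5
position: [0.4375, 0.1058, 0.0671]
ee_rot: [-0.447, 0.548, 0.447, 0.548]
contact_force: [0.3, -0.5, 0.6]
opening: 0.0427
```

```bash
python3 snap.py 12 wrist,scene,top;  python3 -c "
import cv2;a=cv2.imread('pics/scene12.png');cv2.imwrite('pics/s12c.png',cv2.resize(a[165:265,285:445],None,fx=4,fy=4))"
```

```text
11.6 [0.4376 0.1064 0.067 ] [ 0.067  0.01   1.936  0.     1.195 -1.303] 0.01 [-0.1  0.1 -0.5] 0.042401284177944594
```

View pics/wrist12.png

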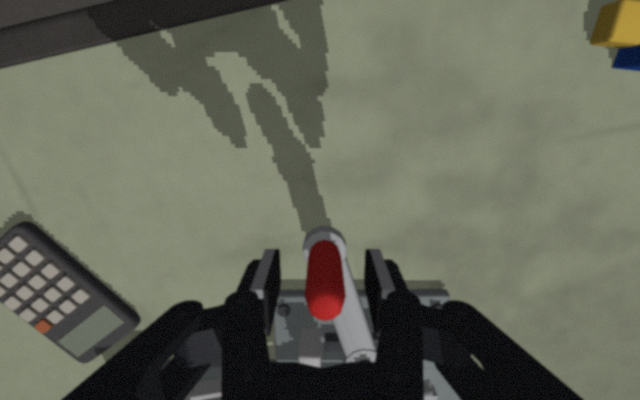

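View pics/s12c.png

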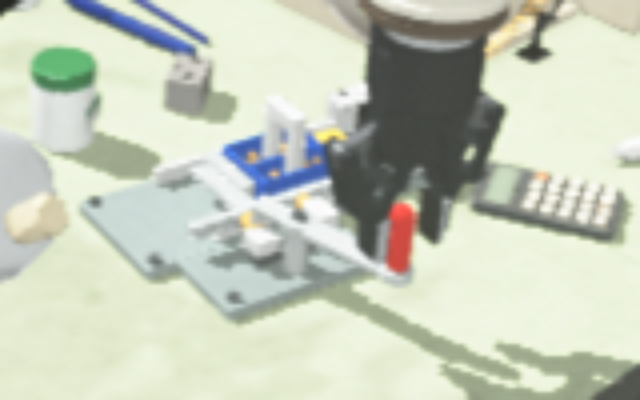

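Request:
jog_arm --plan '[[[0, 0, 0.015], [0, 0, 0], 0.5], [[0, 0, 0.03], [0, 0, 0], 0.5], [[0, 0, 0.043], [0, 0, 0], 0.5], [[0, 0, 0.054], [0, 0, 0], 0.5], [[0, 0, 0.062], [0, 0, 0], 0.5], [[0, 0, 0.065], [0, 0, 0], 0.5], [[0, 0, 0.066], [0, 0, 0], 0.5], [[0, 0, 0.05], [0, 0, 0], 0.5], [[0, 0, 0.03], [0, 0, 0], 0.5], [[0, 0, 0.01], [0, 0, 0], 0.5], [[0, 0, 0], [0, 0, 0], 0.5], [[0, 0, 0], [0, 0, 0], 0.5]]'

```text
clock: 12.85
position: [0.4374, 0.1057, 0.0669]
ee_rot: [-0.447, 0.548, 0.447, 0.548]
contact_force: [0.4, 0.1, -0.7]
opening: 0.0425
```

```bash
python3 snap.py 13 scene;  python3 -c "
import cv2;a=cv2.imread('pics/scene13.png');cv2.imwrite('pics/s13c.png',cv2.resize(a[165:265,285:445],None,fx=4,fy=4))"
```

```text
12.85 [0.4374 0.1057 0.0669] [ 0.065  0.01   1.937  0.     1.195 -1.304] 0.041 [ 0.4  0.1 -0.7] 0.04247853819837679
```

View pics/s13c.png

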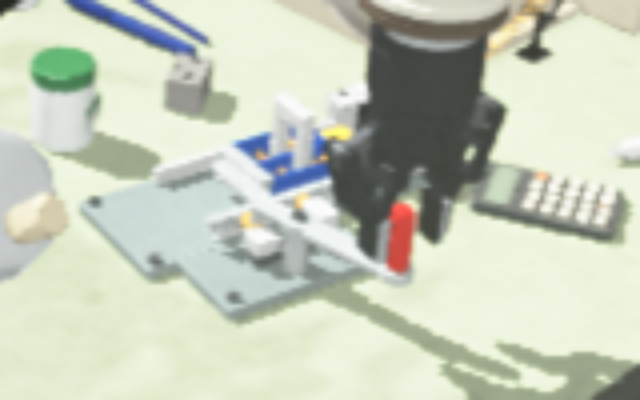

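The pusher advanced and the tray is now moving with it. I'll go on with the strokes.

Request:
jog_arm --plan '[[[0, 0, 0.015], [0, 0, 0], 0.5], [[0, 0, 0.03], [0, 0, 0], 0.5], [[0, 0, 0.043], [0, 0, 0], 0.5], [[0, 0, 0.054], [0, 0, 0], 0.5], [[0, 0, 0.062], [0, 0, 0], 0.5], [[0, 0, 0.065], [0, 0, 0], 0.5], [[0, 0, 0.066], [0, 0, 0], 0.5], [[0, 0, 0.05], [0, 0, 0], 0.5], [[0, 0, 0.03], [0, 0, 0], 0.5], [[0, 0, 0.01], [0, 0, 0], 0.5], [[0, 0, 0], [0, 0, 0], 0.5], [[0, 0, 0], [0, 0, 0], 0.5]]'

```text
clock: 14.1
position: [0.4374, 0.106, 0.0668]
ee_rot: [-0.447, 0.548, 0.447, 0.548]
contact_force: [0.7, 0.4, 0.7]
opening: 0.0424
```

```bash
python3 snap.py 14 scene;  python3 -c "
import cv2;a=cv2.imread('pics/scene14.png');cv2.imwrite('pics/s14c.png',cv2.resize(a[165:265,285:445],None,fx=4,fy=4))"
```

```text
14.1 [0.4374 0.106  0.0668] [ 0.066  0.01   1.936  0.     1.195 -1.303] 0.039 [0.7 0.4 0.7] 0.04243952513637909
```

View pics/s14c.png

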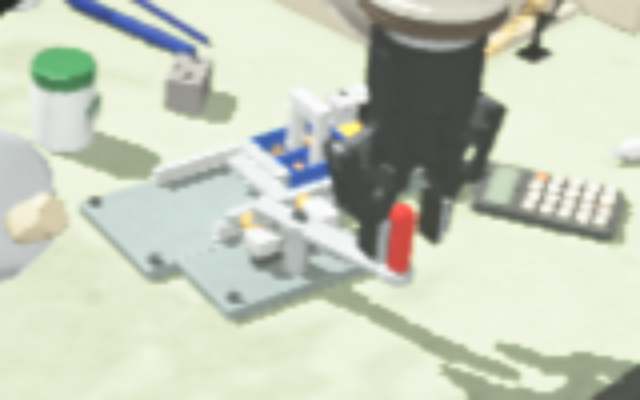

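Request:
jog_arm --plan '[[[0, 0, 0.015], [0, 0, 0], 0.5], [[0, 0, 0.03], [0, 0, 0], 0.5], [[0, 0, 0.043], [0, 0, 0], 0.5], [[0, 0, 0.054], [0, 0, 0], 0.5], [[0, 0, 0.062], [0, 0, 0], 0.5], [[0, 0, 0.065], [0, 0, 0], 0.5], [[0, 0, 0.066], [0, 0, 0], 0.5], [[0, 0, 0.05], [0, 0, 0], 0.5], [[0, 0, 0.03], [0, 0, 0], 0.5], [[0, 0, 0.01], [0, 0, 0], 0.5], [[0, 0, 0], [0, 0, 0], 0.5], [[0, 0, 0], [0, 0, 0], 0.5]]'

```text
clock: 15.35
position: [0.4375, 0.106, 0.0669]
ee_rot: [-0.447, 0.548, 0.447, 0.548]
contact_force: [-0.2, -0.6, -0.0]
opening: 0.0426
```

```bash
python3 snap.py 15 scene;  python3 -c "
import cv2;a=cv2.imread('pics/scene15.png');cv2.imwrite('pics/s15c.png',cv2.resize(a[165:265,285:445],None,fx=4,fy=4))"
```

```text
15.35 [0.4375 0.106  0.0669] [ 0.066  0.01   1.936  0.     1.195 -1.303] 0.036 [-0.2 -0.6 -0. ] 0.04259765066213636
```

View pics/s15c.png

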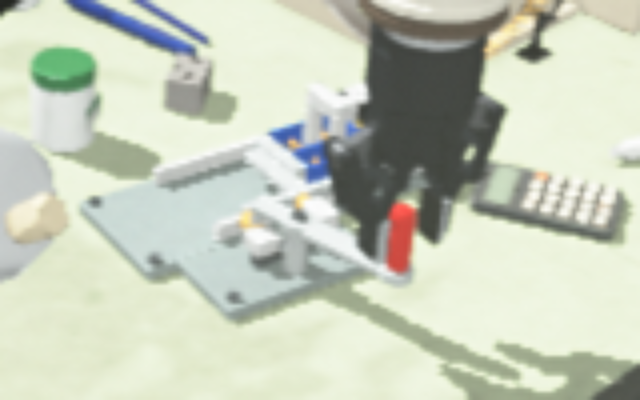

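Request:
jog_arm --plan '[[[0, 0, 0.015], [0, 0, 0], 0.5], [[0, 0, 0.03], [0, 0, 0], 0.5], [[0, 0, 0.043], [0, 0, 0], 0.5], [[0, 0, 0.054], [0, 0, 0], 0.5], [[0, 0, 0.062], [0, 0, 0], 0.5], [[0, 0, 0.065], [0, 0, 0], 0.5], [[0, 0, 0.066], [0, 0, 0], 0.5], [[0, 0, 0.05], [0, 0, 0], 0.5], [[0, 0, 0.03], [0, 0, 0], 0.5], [[0, 0, 0.01], [0, 0, 0], 0.5], [[0, 0, 0], [0, 0, 0], 0.5], [[0, 0, 0], [0, 0, 0], 0.5]]'

```text
clock: 16.6
position: [0.4375, 0.106, 0.0669]
ee_rot: [-0.447, 0.548, 0.447, 0.548]
contact_force: [-0.1, 0.8, 0.3]
opening: 0.0425
```

```bash
python3 snap.py 16 scene;  python3 -c "
import cv2;a=cv2.imread('pics/scene16.png');cv2.imwrite('pics/s16c.png',cv2.resize(a[165:265,285:445],None,fx=4,fy=4))"
```

```text
16.6 [0.4375 0.106  0.0669] [ 0.066  0.01   1.936  0.     1.195 -1.303] 0.036 [-0.1  0.8  0.3] 0.04254205465410393
```

View pics/s16c.png

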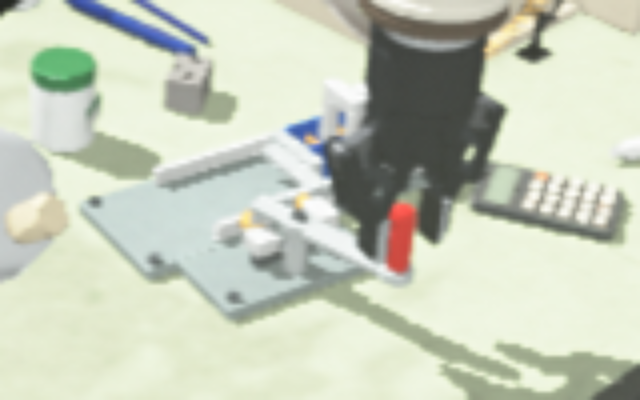

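Request:
jog_arm --plan '[[[0, 0, 0.015], [0, 0, 0], 0.5], [[0, 0, 0.03], [0, 0, 0], 0.5], [[0, 0, 0.043], [0, 0, 0], 0.5], [[0, 0, 0.054], [0, 0, 0], 0.5], [[0, 0, 0.062], [0, 0, 0], 0.5], [[0, 0, 0.065], [0, 0, 0], 0.5], [[0, 0, 0.066], [0, 0, 0], 0.5], [[0, 0, 0.05], [0, 0, 0], 0.5], [[0, 0, 0.03], [0, 0, 0], 0.5], [[0, 0, 0.01], [0, 0, 0], 0.5], [[0, 0, 0], [0, 0, 0], 0.5], [[0, 0, 0], [0, 0, 0], 0.5]]'

```text
clock: 17.85
position: [0.4375, 0.1061, 0.0669]
ee_rot: [-0.447, 0.548, 0.447, 0.548]
contact_force: [-0.6, 0.1, -0.3]
opening: 0.0429
```

```bash
python3 snap.py 17 scene;  python3 -c "
import cv2;a=cv2.imread('pics/scene17.png');cv2.imwrite('pics/s17c.png',cv2.resize(a[165:265,285:445],None,fx=4,fy=4))"
```

```text
17.85 [0.4375 0.1061 0.0669] [ 0.066  0.01   1.936  0.     1.195 -1.303] 0.039 [-0.6  0.1 -0.3] 0.04286306448846648
```

View pics/s17c.png

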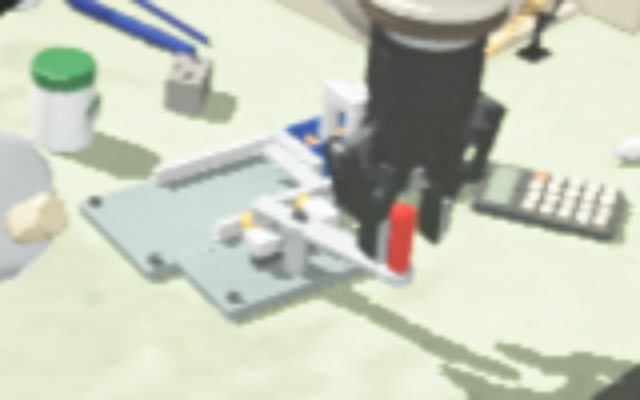

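The sixth stroke changed nothing, so the rack is at its end. I'll lift away and check from above.

Request:
jog_arm --plan '[[[-0.03, 0, 0], [0, 0, 0], 0.5], [[-0.07, 0, 0], [0, 0, 0], 0.5], [[-0.11, 0, 0], [0, 0, 0], 0.5], [[-0.15, -0.03, -0.01], [0, 0, 0], 0.5], [[-0.15, -0.07, -0.02], [0, 0, 0], 0.5], [[-0.15, -0.11, -0.03], [0, 0, 0], 0.5], [[-0.15, -0.13, -0.04], [0, 0, 0], 0.5], [[-0.15, -0.13, -0.04], [0, 0, 0], 0.5]]'

```text
clock: 18.7
position: [0.5588, 0.0406, 0.2158]
ee_rot: [-0.447, 0.548, 0.447, 0.547]
contact_force: [-0.3, 0.8, 0.0]
opening: 0.0429
```

```bash
python3 snap.py 18 wrist,scene; python3 - <<'E'
from h import *
W=cam("wrist18");l=np.load("l5.npy");l[2]=-1.768
a=cv2.imread("pics/wrist18.png");cv2.imwrite('pics/w18c.png',cv2.resize(a[150:400,150:520],None,fx=2.1,fy=2.1))
b=a.copy();t=pose(l,np.array([138,0,0])*m)[0]
draw(b,W,np.r_[t[:2],l[2]],[q+np.array([0,0,.01]) for q in TRAY],1,np.zeros(2),(255,255,0));cv2.imwrite('pics/w18o.png',b)
a=cv2.imread('pics/scene18.png');cv2.imwrite('pics/s18c.png',cv2.resize(a[165:265,285:445],None,fx=4,fy=4))
E
```

```text
18.75 [0.5576 0.0414 0.216 ] [-0.064  0.124  1.498  0.     1.521 -1.434] 0.055 [-1.2  0.3  0.5] 0.04256071476093114
```

View pics/w18c.png

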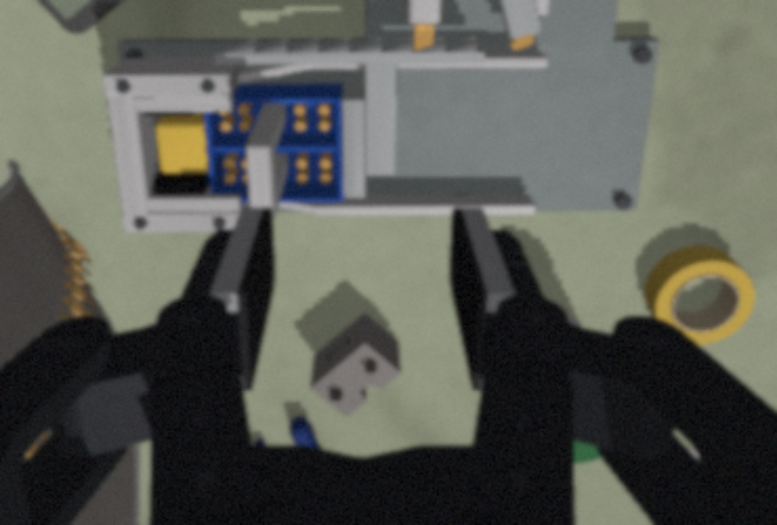

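View pics/w18o.png

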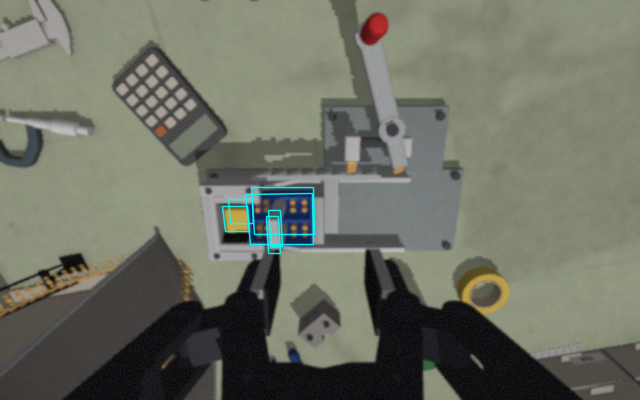

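View pics/s18c.png

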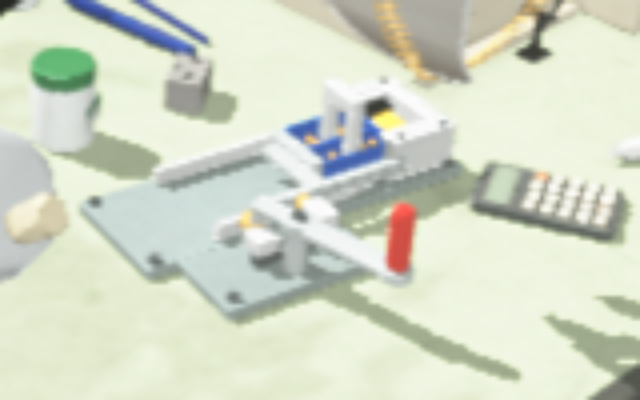

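```bash
python3 - <<'E'
from plant import r
import cv2,numpy as np
a=cv2.imread("pics/scene16.png")[165:265,285:365].astype(int);b=cv2.imread("pics/scene17.png")[165:265,285:365].astype(int);c=cv2.imread("pics/scene15.png")[165:265,285:365].astype(int)
print((abs(a-b).max(2)>40).sum(),(abs(a-c).max(2)>40).sum())
print(r.finish_job())
E
```

```text
0 158
the job is handed in; nothing more can be done
None
```

The tray is fully home under the rails, nose first, and the job is handed in at about 19 s of the 61 s allowed.

- **Placing:** I picked the larger tray up by its handle, turned it end for end and set it down in the loading bed. It sat within about 1 to 3 mm of the bed centre, and then I let it go.
- **Lever:** I worked the lever through six full strokes. The first five moved the pusher. The sixth changed nothing between the before and after images, so the rack was at its end.
- **Last checks:** The wrist picture matched the home position to about 2 mm, with the yellow nose in the throat. The lever was back at rest, the gripper was clear of everything, and none of the other things I could see had been moved.
- **Loader angle:** My two measurements differed by about 0.02 rad. I used the middle value, and the tray fitted without trouble.
- **One slip:** In the release move, one row ordered the tool about 20 mm further down for 0.1 s while the tray already stood on the deck. The row before it had ended at 27 N. The press itself was not recorded, so I cannot say how hard it was. The pictures afterwards showed no harm.

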